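Open the vial incubator by its two latch keys

ROBOT

A 6-joint arm with a two-finger parallel gripper is mounted at the origin on the work surface. World frame = base frame: x ahead of the robot, y to its left, z up, the work surface at z = 0. Lengths are in mm, angles in rad, forces in N, time in s.
With the tool pointing down it reaches from about 225 to 875 mm from the base axis. Payload 3.4 kg.
Tool frame: the origin (TCP) lies at the very end of the fingers, on their centre line; the grasp point (between the pads) lies 19 mm behind it; z points along the fingers, y is the line along which they close (so a half turn about z gives the same grasp; the last joint's range is limited). The gripper opens to 85 mm and grips with 20 to 120 N. Pads are 22 mm wide; open, the fingers measure 114 mm over their backs; the gripper's body (76 mm by 85 mm) begins 54 mm behind the grasp point. The pads swing forward as they close: fully open they stand 13 mm farther back than shut.
Start: joints at [1.022, 0.276, 1.505, -0, 1.361, -0.121], TCP at [238.571, 523.208, 231.328] pointing down, gripper open.
Joint ranges: [-2.89, 2.89], [-0.75, 2.08], [0.22, 2.7], [-1.18, 4.32], [0.11, 2.71], [-2.7, 2.7]. Speed limits (rad/s): [2.57, 2.57, 3.14, 3.14, 3.14, 3.14].

INTERFACE

Orientations are given as a unit quaternion [x, y, z, w].
In Python, from rig import telemetry, viewer, workorder, trace gives the robot as it stands.
- The arm moves only by the shell command python3 -m pendant 'ROWS' [OPENING] [FORCE]. ROWS is JSON, a list of rows, each a list of 4 numbers: the shift along the tool's x, y, z in mm, then the turn about the tool's z in rad. In form: [[tx, ty, tz, yaw], ...]. A call has 1 to 10 rows; each row shifts and turns the commanded pose from where the row before left it, along the tool's axes as they then stand; what a row does not reach is not made up. A row lasts 1/10 s, in which the tool goes at most 50 mm and 8.59 degrees, less where a joint would pass 70% of its speed; a pose out of reach is approached as far as the arm can. A call is refused whole if a number of a shift passes 50 or a number of a turn 0.15, either way. A call with a gripper value outside its range is refused whole. OPENING is the opening, from 0 (shut) to 1 (fully open), set as the call begins (- or left out, the last holds). The fingers move at their own pace and stop on an object; FORCE is the grip in N (left out, the last holds). Time passes only in rows, so rows that do not move let the fingers close. It gives the time, the measured TCP pose, the force, the opening and the grip force at its end, in the units of the state.
- telemetry.get_obs(): the state, without advancing time (a new reading comes with each control period).
- viewer.snapshot(name): name is "side" or "top"; returns (picture, depth): 420x560x3 uint8, red, green, blue; 420x560 float32, mm along the optical axis (not along the pixel's ray), 0 where there is no reading.
- viewer.camera_params(name): a dict with "fx", "fy", "cx", "cy" (pixels), "k1" (the pictures are not rectified: a ray, as slopes to the right and down, at radius r is drawn at 1 + k1 r^2 times it, then the intrinsics apply), "world_from_camera" (4x4, takes a point from camera to world coordinates). Camera axes: x right, y up, looking along -z (the intrinsics and any distortion apply to the point x, -y, -z); pixel columns grow to the right and rows downward; lengths in mm; the calibration is good to about 2 mm. A picture is of the moment at which its call begins. camera_params takes no time and is no camera call.
- workorder.close_job(): hands the job in; it is judged then, once.
Trained networks look in the newest picture that a camera, given by its name, has taken for a name from the list of things; names that differ only in an ending like _2 or _b are one class to them, and where a whole thing is asked for, a point or a joint stands for the part that bears it (a point fixed in the world has none). Each returns a list of dicts, best first, with "p" (0 to 1); they miss things now and then, are a little off and sometimes report something else, mostly with a low value. They report only what shows in the picture. A call takes as long as a camera call.
- trace(thing, camera): "region" (420x560 bool, what is visible of it) and "extent" ([left, top, right, bottom] in pixels, round what is visible of it).
The state is a dict: "clock": time; "joint_positions": joint angles; "qd": joint speeds; "tau": joint torques, N m; "tool_pos": TCP position; "ee_rot": TCP orientation; "wrist_force": force on the tool from outside, world axes, zero at the start; "torque": the same for the moment, N m; "opening": finger opening in mm; "grip_force": force on a finger pad.
Only numpy, scipy, OpenCV 4.12 (cv2) and the standard library are available. Lean on these libraries where they do the work, as an engineer would, in place of code of your own. Each camera call takes 0.05 s, during which the arm holds its last target. There are 200 camera calls.

TASK

Open the vial incubator: press its two red latch keys down together, one fingertip on each, and keep both fully down while the sprung lid slowly rises by itself, until it stands fully up; then let go of the keys. Do not touch the lid, pick nothing up, and leave everything else on the bench and on the incubator's deck where it is.

Things in the scene. Friction and masses are not known exactly. Their poses are not given: they have to be found in the camera images.
- incubator: grey bench incubator for vials, 290 mm deep (x), 250 mm wide (y), fixed firmly; origin: centre of its underside; z up, front faces -x. Level front deck 85 mm deep, top 90 mm above the bench. Behind it the well with the vials, shut by the lid: grey frame with clear window, front edge 45 mm behind the line of the keys' centres, top 114 mm above the bench when shut
- left_key_top (a point): centre of the top face of the left (+y) red latch key, 102 mm above the bench when up; moves with the key. Cap 22 mm (incubator x) by 30 mm (y), rounded 3 mm, in a black bezel 93 mm above the bench. At x -100, y +32 mm in the incubator's frame: keys 64 mm apart centre to centre, 34 mm clear between
- right_key_top (a point): the same for the right red latch key (-y side), at x -100 mm, y -32 mm in the incubator's frame
- left_key (a joint): left key's travel in m: 0 up, 0.006 fully down on its stop. A spring brings it up again: 2 N at first, 5 N fully down. Beyond about 0.0042 it draws its catch clear of the lid's tongue
- right_key (a joint): the same for the right key
- lid_angle (a joint): lid's opening angle, rad, about its hinge at the back: 0 shut, 0.36 fully up on its stop. Latched unless both keys are down together; then a damped spring raises it in about 2 s. If a key is let up before about 0.3 rad, its catch holds the lid part open; pressing both keys again lets it go on. Once fully up it stays up by itself
- lid_front (a point): middle of the lid's front edge: 104 mm above the bench when shut, rising about 63 mm and drawing back about 15 mm as the lid opens
- lid: the lid itself, 189 mm deep, 236 mm wide, 20 mm thick; origin on its hinge line at the back, x away from the front edge, y to the left (seen from its front, facing the hinge)
- deck_vial: amber glass vial, 22 mm diameter, 36 mm tall, white cap, standing on the right end of the incubator's front deck; origin: centre of its underside
- small_bottle: small white bottle, 32 mm diameter, 62 mm tall, standing in front of the incubator; origin: centre of its underside
- sample_bottle: white sample bottle with paper band, 50 mm diameter, 95 mm tall, standing on the left of the incubator; origin: centre of its underside
- tube_rack: pink tube rack 220 x 74 x 44 mm (53 mm tall over its tubes) on the left of the incubator, x along its length; origin: centre of its underside
- vial_tray: clear tray 150 x 105 x 26 mm with two amber tubes lying in it, on the right of the incubator, x along its length; origin: centre of its underside
- pipette: white hand pipette lying on the bench in front of the incubator, about 245 mm long, 22 mm thick, x along it to the tip; origin: under the joint of body and shaft

How it is judged (in metres and radians):
On the way:
1. both keys are still held down together when the lid comes fully up (value of joint each of left_key, right_key above 0.0042 m and value of joint lid_angle above 0.335 rad), for 0.2 s.
At the end, for the whole second after the job is handed in: The lid stands fully up (more than 0.335 rad of 0.36) and both latch keys have come up again (less than 1.5 mm down) (value of joint lid_angle above 0.335 rad and value of joint each of left_key, right_key below 0.0015 m); the robot touches nothing.
It fails at once if the robot pushes on the lid (more than 2 N) (contact force between any of the fingers, the arm and lid above 2 N).
It fails at once if another thing of the bench is moved by more than 20 mm, lifted or tipped (distance of any of deck_vial, small_bottle, sample_bottle, tube_rack, vial_tray, pipette from where it was at the start of the episode above 0.02 m or angle between any of deck_vial, small_bottle, sample_bottle, tube_rack, vial_tray, pipette's own z axis and vertical above 0.3 rad).
It also fails if it takes over 35 s, if anything falls off the work surface, if the arm or the gripper's body presses on something with over 40 N, if the wrist force passes 120 N, or if a joint passes its speed limit or range.

## Working session

There is one attempt and no reset: what is moved stays moved. The work goes in short steps, Python scripts to look and compute and a shell command to move; the robot and the scene stay as the last step left them, time stands still between calls to the robot, and variables do not carry over. Pictures are saved under pics/ and viewed, at most 10 in all, crops included, and the job is handed in when it is done.

```bash
mkdir -p pics
cat > h.py <<'E'
import numpy as np, cv2
from rig import telemetry, viewer, workorder, trace
def world(cam,u,v,d):
    c=viewer.camera_params(cam); K=np.array([[c['fx'],0,c['cx']],[0,c['fy'],c['cy']],[0,0,1.]])
    p=cv2.undistortPoints(np.array([[[u,v]]],float).transpose(1,0,2) if np.isscalar(u) else np.stack([u,v],-1).astype(float)[:,None],K,np.array([c['k1'],0,0,0.]))[:,0] 
    d=np.atleast_1d(d); P=np.c_[p[:,0]*d,-p[:,1]*d,-d,np.ones(len(d))]
    return (P@np.array(c['world_from_camera']).T)[:,:3]
def region(cam,m,dep):
    v,u=np.nonzero(m&(dep>0)); return world(cam,u,v,dep[v,u])
E
python3 - <<'E'
from h import *
np.set_printoptions(precision=1,suppress=True)
for cam in("top","side"):
    im,d=viewer.snapshot(cam); cv2.imwrite(f'pics/{cam}0.png',im[...,::-1]); np.save(cam+'d.npy',d)
    print(cam,viewer.camera_params(cam)['k1'],viewer.camera_params(cam)['world_from_camera'])
    for t in("left_key_top","right_key_top","lid","deck_vial","small_bottle","pipette"):
        for r in trace(t,cam)[:2]:
            P=region(cam,r['region'],d)
            if len(P): print(t,round(r['p'],2),r['extent'],'med',np.median(P,0),'lo',np.percentile(P,3,axis=0),'hi',np.percentile(P,97,axis=0))
o=telemetry.get_obs();print(o['ee_rot'],o['tool_pos'],o['wrist_force'],o['clock'])
E
```

```text
top -0.045705999556502945 [[ -0.    1.   -0.2 456. ]
 [ -1.   -0.    0.   68.7]
 [  0.    0.2   1.  883.6]
 [  0.    0.    0.    1. ]]
left_key_top 0.62 [307.8, 233.9, 317.8, 245.9] med [558.   -5.2 101.6] lo [547.  -18.1  91. ] hi [568.7  10.4 104. ]
right_key_top 0.56 [333.9, 238.7, 349.4, 252.3] med [546.5 -65.2 101.9] lo [536.3 -79.2  96.2] hi [557.  -52.4 104.7]
lid 0.71 [273.8, 127.9, 400.5, 232.7] med [684.  -62.2 113.1] lo [ 593.5 -173.4  109.6] hi [781.9  49.7 116.3]
small_bottle 0.55 [332.5, 279.0, 354.3, 291.5] med [466.  -72.8  61.4] lo [452.6 -89.6   3.2] hi [478.7 -63.   64.4]
side -0.023752679576099694 [[   0.7    0.4   -0.6   40.3]
 [  -0.7    0.4   -0.6 -433.8]
 [  -0.     0.8    0.5  571.9]
 [   0.     0.     0.     1. ]]
left_key_top 0.57 [288.1, 220.8, 310.2, 238.8] med [551.2  -9.5  98.6] lo [543.2 -19.7  89.4] hi [563.7   7.9 100.9]
left_key_top 0.19 [378.2, 271.9, 476.9, 353.6] med [ 613.8 -264.8    9.4] lo [ 538.3 -316.6    0.4] hi [ 690.6 -210.1   25.1]
right_key_top 0.5 [311.1, 239.6, 327.9, 256.6] med [538.1 -69.6  98.4] lo [531.1 -81.9  88.7] hi [552.  -52.1 101.2]
lid 0.61 [295.2, 177.3, 439.6, 256.7] med [668.  -83.2 110.3] lo [ 580.4 -184.1   96.8] hi [774.5  48.6 113.2]
deck_vial 0.78 [341.5, 250.8, 359.7, 271.7] med [ 523.9 -142.4  112.2] lo [ 519.6 -148.9   88.6] hi [ 537.4 -130.4  124.9]
small_bottle 0.59 [290.7, 275.9, 307.3, 313.6] med [454.6 -84.6  40.9] lo [447.5 -93.2   2.5] hi [473.7 -66.9  61. ]
pipette 0.75 [204.5, 246.6, 281.1, 313.6] med [430.6   6.1  16.1] lo [409.6 -60.1   0.4] hi [448.1 143.   21.3]
[0.2 1.  0.  0. ] [238.6 523.2 231.4] [ 0.5 -1.4 -0.2] 0.7
```

Run:
```python
from h import *
np.set_printoptions(precision=3,suppress=True)
a=cv2.imread('pics/top0.png');b=cv2.imread('pics/side0.png')
cv2.imwrite('pics/c.png',np.hstack([cv2.resize(a[110:320,200:470],(400,311)),cv2.resize(b[150:360,190:460],(400,311))]))
for cam,im in(("top",a),("side",b)):
    d=np.load(cam+'d.npy'); R=im.astype(int)
    m=(R[...,2]>110)&(R[...,2]>1.8*R[...,1])&(R[...,2]>1.8*R[...,0])
    n,l,s,c=cv2.connectedComponentsWithStats(m.astype(np.uint8))
    for i in range(1,n):
        if s[i,4]<25: continue
        P=region(cam,l==i,d)
        if not len(P): continue
        Q=P[abs(P[:,2]-101)<4]
        if len(Q)>15:
            box=cv2.minAreaRect(Q[:,:2].astype(np.float32)); print(cam,c[i],s[i],Q.mean(0),np.median(Q[:,2]),box)
o=telemetry.get_obs();print(o['ee_rot'])
```

```text
top [311.088 240.116] [303 234  17  13 181] [558.442  -3.716 101.582] 101.61369531064668 ((559.05322265625, -3.9565086364746094), (29.781803131103516, 21.85625457763672), 79.10507202148438)
top [341.64  245.688] [334 239  17  14 186] [546.132 -66.676 101.74 ] 101.83036499482961 ((546.7498168945312, -66.8935317993164), (29.681625366210938, 22.322614669799805), 78.54529571533203)
side [299.904 229.452] [292 223  17  14 146] [553.933  -5.107  99.36 ] 99.41315456062824 ((555.2200927734375, -4.806500434875488), (28.002037048339844, 22.297588348388672), 80.53507232666016)
side [320.769 245.444] [312 239  18  14 169] [541.724 -68.318  99.462] 99.47385590135042 ((542.3187255859375, -66.7821044921875), (29.770177841186523, 22.16702651977539), 79.14969635009766)
[0.212 0.977 0.    0.   ]
```

View pics/c.png

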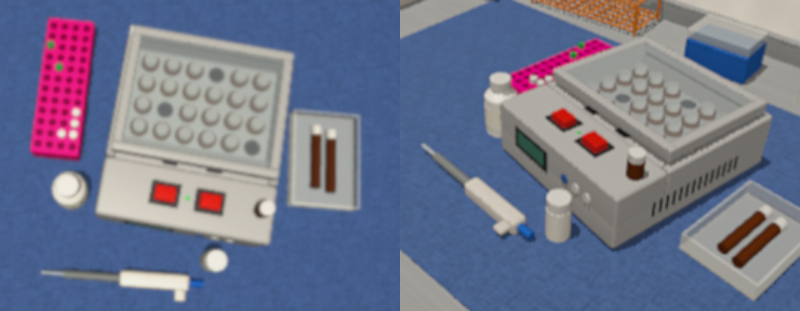

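View pics/side0.png

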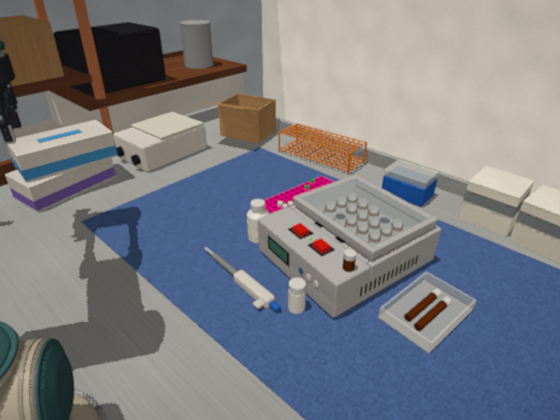

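Crop shows the two red keys ahead of the lid: in the top picture at (311,240) and (342,246), in the side picture at (300,229) and (321,245). They measure about 64 mm apart at z≈101 and 30×22 mm, which matches. The vial is well to the right. The key midpoint is about (551,-36), and the incubator yaw is about -11.2°. Turning by -0.232, then shifting over at height with the opening at 0.58.

```bash
python3 -m pendant '[[0,0,0,-0.116],[0,0,0,-0.116],[-20,-24,0,0],[-20,-24,0,0],[-20,-24,0,0],[-20,-24,0,0],[-20,-24,0,0],[-20,-24,0,0],[-20,-24,0,0],[-20,-24,0,0]]' 0.58; python3 -m pendant '[[-20,-24,0,0],[-20,-24,0,0],[-20,-24,0,0],[-20,-24,0,0],[-20,-24,0,0],[-20,-24,0,0],[-20,-24,0,0],[-20,-24,0,0],[-20,-24,0,0],[-20,-24,0,0]]'; python3 -m pendant '[[-11,-7,0,0],[0,0,30,0],[0,0,30,0],[0,0,20,0],[0,0,0,0],[0,0,0,0]]'
python3 - <<'E'
from h import *
np.set_printoptions(precision=3,suppress=True)
o=telemetry.get_obs()
for k in('clock','tool_pos','ee_rot','opening','wrist_force'):print(k,o[k])
p=np.array(o['tool_pos'][:2]);x,y=o['ee_rot'][:2]
tx=np.array([2*x*x-1,2*x*y]);ty=np.array([2*x*y,2*y*y-1]);print(tx,ty)
e=np.array([547,-35])-p;print('need',e@tx,e@ty)
ims=[]
for cam,(r,c) in(("top",(180,260)),("side",(130,230))):
    im,d=viewer.snapshot(cam);ims.append(cv2.resize(im[r:r+150,c:c+150,::-1],(400,400)))
cv2.imwrite('pics/c2.png',np.hstack(ims))
E
```

```text
clock: 1.7
tool_pos: [358.6, 302.6, 231.5]
ee_rot: [0.098, 0.995, 0.0, 0.0]
wrist_force: [0.1, 0.7, 0.4]
opening: 49.1
grip_force: 0.0
clock: 2.7
tool_pos: [508.2, 28.2, 231.5]
ee_rot: [0.098, 0.995, 0.0, 0.0]
wrist_force: [0.7, 0.0, -0.1]
opening: 49.6
grip_force: 0.0
clock: 3.3
tool_pos: [517.3, 20.9, 151.6]
ee_rot: [0.098, 0.995, 0.0, -0.0]
wrist_force: [1.0, 0.4, -0.4]
opening: 49.5
grip_force: 0.0
clock 3.3
tool_pos [517.259  20.906 151.621]
ee_rot [ 0.098  0.995  0.    -0.   ]
opening 49.46650475359667
wrist_force [ 0.99   0.399 -0.435]
[-0.981  0.194] [0.194 0.981]
need -40.03068382406604 -49.06686892873391
```

View pics/c2.png

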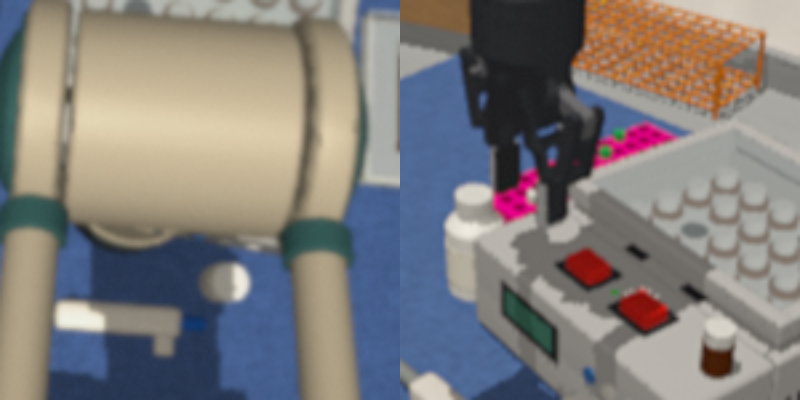

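Side crop shows the fingers short of the keys, to their left (keys at about (588,267) and (642,308) in the crop), as the measured offset says. The top view is hidden by the arm. Shifting over and lowering to just above the keys.

```bash
python3 -m pendant '[[-20,-24,0,0],[-20,-25,0,0],[0,0,20,0],[0,0,12,0],[0,0,0,0],[0,0,0,0]]'
python3 - <<'E'
from h import *
np.set_printoptions(precision=2,suppress=True)
im,d=viewer.snapshot("side");cv2.imwrite('pics/c3.png',cv2.resize(im[170:290,240:400,::-1],(800,600)))
c=viewer.camera_params('side')
u,v=np.meshgrid(np.arange(560),np.arange(420));P=np.zeros((420,560,3));m=d>0
P[m]=world('side',u[m],v[m],d[m])
o=telemetry.get_obs();p=o['tool_pos'];print(p,o['wrist_force'])
ax=np.array([-.981,.194]);ay=np.array([.194,.981])
q=P[...,:2]-np.array([551,-36]);X=q@-ax;Y=q@ay
# dark finger points in key frame
f=m&(P[...,2]>112)&(P[...,2]<165)&(abs(X)<25)&(abs(Y)<60)
for s in(1,-1):
    g=f&(s*Y>0)
    if g.sum():
        print(s,g.sum(),'X',np.percentile(X[g],[2,98]),'Y',np.percentile(Y[g],[2,98]),'zmin',np.percentile(P[g][:,2],[1,5]))
        t=g&(P[...,2]<P[g][:,2].min()+12);print(' tip X',np.percentile(X[t],[3,97]),'Y',np.percentile(Y[t],[3,97]))
E
```

```text
clock: 4.0
tool_pos: [546.7, -34.9, 119.7]
ee_rot: [0.097, 0.995, 0.0, 0.0]
wrist_force: [0.3, -0.8, 0.3]
opening: 49.3
grip_force: 0.0
[547.01 -34.94 120.06] [-0.23 -0.31 -0.64]
1 218 X [-18.13   4.49] Y [23.12 31.45] zmin [121.13 123.63]
 tip X [-17.51   4.47] Y [23.46 30.37]
-1 183 X [-17.8    1.15] Y [-39.77 -25.71] zmin [120.86 125.14]
 tip X [-17.24   1.35] Y [-38.23 -25.52]
```

View pics/c3.png

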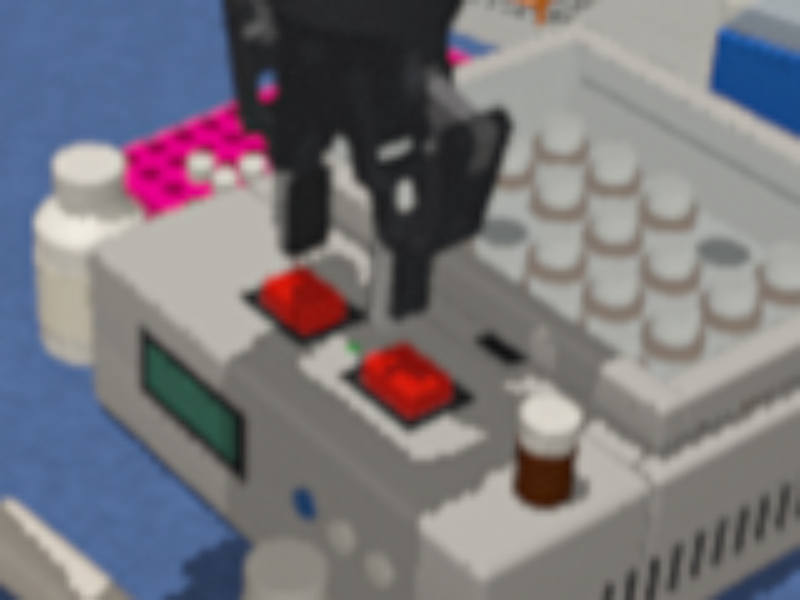

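Crop shows both fingertips above their keys (tips at (305,250) and (410,310), keys at (300,300) and (408,380)). Measured, they straddle symmetrically and sit about 4 mm to the front, as planned. Descending on force.

```bash
python3 -m pendant '[[0,0,8,0],[0,0,6,0],[0,0,0,0],[0,0,0,0]]'; python3 -m pendant '[[0,0,3,0],[0,0,0,0],[0,0,0,0]]'; python3 -m pendant '[[0,0,3,0],[0,0,0,0],[0,0,0,0]]'
```

```text
clock: 4.45
tool_pos: [546.6, -35.3, 105.1]
ee_rot: [0.098, 0.995, 0.0, -0.0]
wrist_force: [-0.6, -0.0, 1.0]
opening: 49.2
grip_force: 0.0
clock: 4.75
tool_pos: [546.8, -35.5, 102.3]
ee_rot: [0.098, 0.995, 0.0, -0.0]
wrist_force: [0.1, 0.8, -0.3]
opening: 49.3
grip_force: 0.0
clock: 5.05
tool_pos: [546.7, -35.4, 99.2]
ee_rot: [0.098, 0.995, 0.0, -0.0]
wrist_force: [0.0, 0.3, -1.1]
opening: 49.5
grip_force: 0.0
```

```bash
python3 -m pendant '[[0,0,2,0],[0,0,0,0],[0,0,0,0]]'; python3 -m pendant '[[0,0,2,0],[0,0,0,0],[0,0,0,0]]'; python3 -m pendant '[[0,0,2,0],[0,0,0,0],[0,0,0,0]]'
```

```text
clock: 5.35
tool_pos: [546.8, -35.4, 97.6]
ee_rot: [0.098, 0.995, 0.0, 0.0]
wrist_force: [-0.8, -0.2, 4.6]
opening: 49.3
grip_force: 2.2
clock: 5.65
tool_pos: [546.8, -35.4, 95.8]
ee_rot: [0.098, 0.995, 0.0, 0.0]
wrist_force: [-1.2, 0.2, 6.4]
opening: 49.6
grip_force: 2.9
clock: 5.95
tool_pos: [546.8, -35.4, 94.1]
ee_rot: [0.098, 0.995, -0.0, 0.0]
wrist_force: [-2.3, -0.3, 8.2]
opening: 49.5
grip_force: 3.9
```

Contact came at a TCP height of about 98; two keys' spring forces agree (4 N rising to 8 N). The stop should be at about 92.

```bash
python3 -m pendant '[[0,0,2,0],[0,0,1,0],[0,0,0,0],[0,0,0,0]]'; python3 -m pendant '[[0,0,0.5,0],[0,0,0,0],[0,0,0,0],[0,0,0,0]]'
```

```text
clock: 6.35
tool_pos: [546.8, -35.4, 93.0]
ee_rot: [0.098, 0.995, -0.0, 0.001]
wrist_force: [-4.8, 0.3, 18.2]
opening: 49.5
grip_force: 9.4
clock: 6.75
tool_pos: [546.8, -35.4, 92.9]
ee_rot: [0.098, 0.995, -0.0, 0.001]
wrist_force: [-6.1, 1.4, 21.2]
opening: 49.4
grip_force: 10.8
```

Both keys are on their stops (21 N). Holding while the lid rises.

```bash
python3 -m pendant '[[0,0,0,0],[0,0,0,0],[0,0,0,0],[0,0,0,0],[0,0,0,0],[0,0,0,0],[0,0,0,0],[0,0,0,0],[0,0,0,0],[0,0,0,0]]';python3 -m pendant '[[0,0,0,0],[0,0,0,0],[0,0,0,0],[0,0,0,0],[0,0,0,0],[0,0,0,0],[0,0,0,0],[0,0,0,0],[0,0,0,0],[0,0,0,0]]'; python3 -m pendant '[[0,0,0,0],[0,0,0,0],[0,0,0,0],[0,0,0,0],[0,0,0,0],[0,0,0,0],[0,0,0,0],[0,0,0,0]]'
python3 - <<'E'
from h import *
np.set_printoptions(precision=1,suppress=True)
im,d=viewer.snapshot("side");cv2.imwrite('pics/c4.png',cv2.resize(im[140:290,240:440,::-1],(800,600)))
for r in trace("lid","side")[:1]:
    P=region("side",r['region'],d);q=P[:,:2]-[551,-36];X=q@[.981,-.194];Y=q@[.194,.981]
    print(r['p'])
    for x in(30,55,70,90,120,150,180,200):
        k=(abs(X-x)<8)&(abs(Y+100)<20)
        if k.sum(): print(x,k.sum(),np.percentile(P[k,2],[50,95]))
E
```

```text
clock: 7.75
tool_pos: [546.8, -35.4, 92.9]
ee_rot: [0.098, 0.995, -0.0, 0.001]
wrist_force: [-5.9, 1.1, 21.9]
opening: 49.4
grip_force: 10.8
clock: 8.75
tool_pos: [546.9, -35.4, 92.9]
ee_rot: [0.098, 0.995, -0.0, 0.001]
wrist_force: [-6.2, 0.5, 21.2]
opening: 49.8
grip_force: 10.8
clock: 9.55
tool_pos: [546.9, -35.4, 92.9]
ee_rot: [0.098, 0.995, -0.0, 0.001]
wrist_force: [-6.4, 0.7, 20.5]
opening: 49.4
grip_force: 10.8
0.79
55 182 [165.1 172.7]
70 114 [169.6 173.4]
90 96 [159.7 164.5]
120 90 [148.8 153.4]
150 85 [137.9 141.7]
180 81 [125.8 131.5]
200 75 [118.9 123.9]
```

View pics/c4.png

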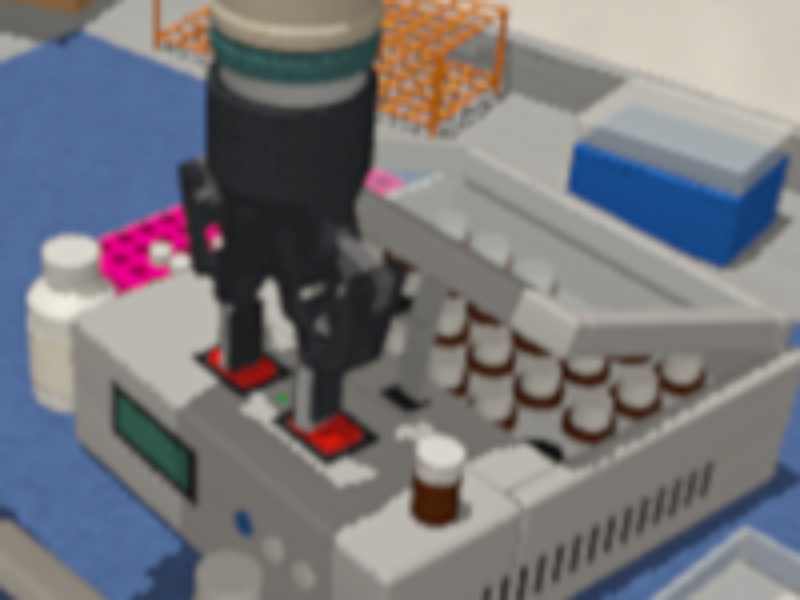

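The picture shows the lid standing up, its front edge at about (560,300), with a slope of about 0.37 rad; both keys are flush in their bezels under the tips at (240,370) and (325,435). Fully up, so I'm letting go: straight up first, then back away from the lid.

```bash
python3 -m pendant '[[0,0,-4,0],[0,0,-5,0],[0,0,-8,0],[5,0,-15,0],[10,0,-20,0],[20,0,-25,0],[25,0,-25,0],[25,0,-20,0],[0,0,0,0],[0,0,0,0]]'
python3 - <<'E'
from h import *
np.set_printoptions(precision=1,suppress=True)
im,d=viewer.snapshot("side");cv2.imwrite('pics/c5.png',cv2.resize(im[140:330,200:453,::-1],(800,600)))
P=region("side",trace("lid","side")[0]['region'],d);q=P[:,:2]-[551,-36];X=q@[.981,-.194];Y=q@[.194,.981]
k=(abs(Y+100)<20)&(X>75)&(X<210);print('slope',np.arctan(np.polyfit(X[k],P[k,2],1)[0]))
for t in("left_key_top","right_key_top"):
    for r in trace(t,"side")[:1]: print(t,r['p'],np.median(region("side",r['region'],d),0))
E
```

```text
clock: 10.65
tool_pos: [463.8, -18.9, 212.1]
ee_rot: [0.098, 0.995, -0.0, 0.001]
wrist_force: [0.1, -0.3, -1.3]
opening: 49.5
grip_force: 0.0
slope -0.3521215855174909
left_key_top 0.47 [550.4  -8.6  98.7]
```

View pics/c5.png

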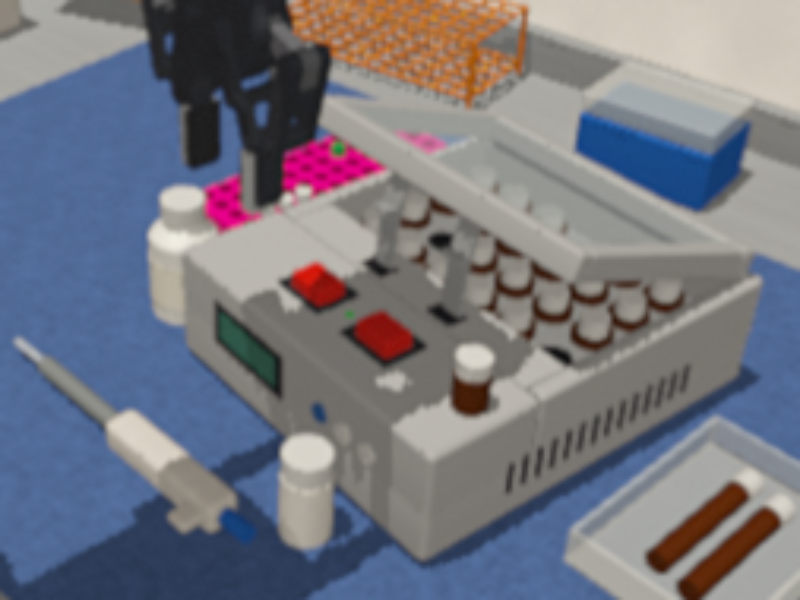

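The lid stands up by itself, both keys at (320,285) and (383,335) are raised again, everything else is in place, and the gripper is clear.

```bash
python3 -c "from rig import workorder;print(workorder.close_job())"
```

```text
the job is handed in; nothing more can be done
None
```

The incubator is open and the job is handed in (no verdict came back): I held both keys on their stops until the lid was fully up (measured about 0.35 rad), then let go; the last picture shows both keys raised, everything else in place and the gripper clear.

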